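# Hold a tube offcut against the stop of a tacking jig

### The arm

A 6-joint arm with a two-finger parallel gripper is mounted at the origin on a cart in front of the work surface, level with it; the furniture and walls round the work are solid. World frame = base frame: x ahead of the robot, y to its left, z up, the work surface at z = 0. Lengths are in m, angles in rad, forces in N, time in s.
With the tool pointing down it reaches from about 0.2 to 0.875 m from the base axis. Payload 3.4 kg.
Tool frame: the origin (TCP) lies between the finger pads; the fingertips stand 25 mm ahead of it and the grasp point (between the pads) lies 6 mm ahead of it (r.nose_length is the z of the fingertips in the tool frame, in m); z points along the fingers, x is the direction in which the jaws open and shut, and the axes are right-handed (so a half turn about z gives the same grasp; the last joint's range is limited). The gripper opens to 94 mm and grips with 3 to 60 N. Pads are 16 mm wide; open, the fingers measure 119 mm over their backs; the gripper's body (75 mm by 177 mm) begins 78 mm behind the grasp point.
Start: joints at [1.018, 0.276, 1.505, -0, 1.361, -0.121], TCP at [0.241, 0.522, 0.23] pointing down, gripper open.
Joint ranges: [-2.89, 2.89], [-0.75, 2.08], [0.22, 2.7], [-1.18, 4.32], [0.11, 2.71], [-2.7, 2.7]. Speed limits (rad/s): [2.57, 2.57, 3.14, 3.14, 3.14, 3.14].

### API

Orientations are given as a unit quaternion [w, x, y, z].
In Python, from plant import r, gripper_to, inverse_kinematics, vision, models, telemetry gives the robot as it stands. Calls block until the motion is done:
- r.move_to(position, orientation): joint-space move of the TCP to a pose.
- r.move_l(position, rot=None, vel=0.15, guard=None): straight line of the TCP; rot=None keeps the orientation; vel is the mean speed in m/s. With guard (N) it stops when the force on the tool has changed by that much, and returns True; else False.
- r.movej(angles): joint-space move.
- gripper_to(opening, f_grip=None): finger opening in m; f_grip is the grip in N (None keeps the last); returns when the fingers have stopped.
- r.hold(seconds).
- inverse_kinematics(position, orientation): joint angles nearest the present ones, or None.
- vision.snapshot(name): name is "scene" or "top" or "wrist"; returns the picture (420x560x3 uint8, red, green, blue); there is no depth.
- vision.get_calibration(name): a dict with "fx", "fy", "cx", "cy" (pixels), "position" and "orientation" of the camera in the world. Camera axes: x right, y down, z forward; pixel columns grow to the right and rows downward; lengths in m; the calibration is good to about 2 mm. A picture is of the moment at which its call begins: read the wrist's pose just before it. get_calibration takes no time and is no camera call; for the wrist camera it gives the pose at the moment of the call.
A pose or a line that the arm cannot do raises r.PlanningError and nothing moves.
- r.sign_off(): hands the job in, once; it reports no verdict.
Trained networks look in the newest picture that a camera, given by its name, has taken for a name from the list of things; names that differ only in an ending like _2 or _b are one class to them, and where a whole thing is asked for, a point or a joint stands for the part that bears it (a point fixed in the world has none). Each returns a list of dicts, best first, with "score" (0 to 1); they miss things now and then, are a little off and sometimes report something else, mostly with a low value. They report only what shows in the picture. A call takes as long as a camera call. They do not tell look-alikes from the thing itself.
- models.boxes_of(thing, camera): "at" ([x, y, z] in m, in world coordinates, good to about 4 mm: the middle of the surface that is visible of it).
- models.regions_of(thing, camera): "pixels" (420x560 bool, what is visible of it).
- models.mark_of(thing, camera): "at" ([x, y, z] in m, in world coordinates, good to about 4 mm: a listed point, or the origin of a listed thing).
Readings, each from a call of its own:
- telemetry.current_t(): time.
- telemetry.current_joints(): joint angles.
- telemetry.current_dq(): joint speeds.
- telemetry.current_joint_efforts(): joint torques, N m.
- telemetry.current_ee_pos(): TCP position.
- telemetry.current_tool_rot(): TCP orientation.
- telemetry.current_wrist_force(): force on the tool from outside, world axes, zero at the start.
- telemetry.current_torque(): the same for the moment, N m.
- telemetry.current_opening(): finger opening in m.
Only numpy, scipy, OpenCV 4.12 (cv2) and the standard library are available. Lean on these libraries where they do the work, as an engineer would, in place of code of your own. Each camera call takes 0.05 s, during which the arm holds its last target. There are 200 camera calls.

### The job

Pick up the square tube offcut and lay it flat on the plate of the tacking jig, end-on to the sprung pusher and centred on it. Slide it lengthwise against the pusher until the end of the tube bears squarely on the hard stop block, with a light but definite push and no ramming, and finish while still holding it pressed there, for the spring throws it back if you let go. Leave the loose washer, bolt and nut alone.

Things in the scene. Friction and masses are not known exactly. Their poses are not given: they have to be found in the camera images.
- square_tube: rusty square tube offcut, 30 mm wide (its x) by 85 mm long (its y) by 30 mm high (its z), 0.2 to 0.35 kg, loose on the bench; its ends count as closed flat faces. Origin: centre of its underside. The only square tube on the bench.
- jig: tacking jig, fixed: a flat dark steel plate 200 mm (its x) by 80 mm (its y), 10 mm thick, lying on the bench. Origin: centre of the plate's underside. Its x axis points along the plate towards the stop block, the direction in which the tube is pushed. The plate is clear and flat from its open end (x = -100 mm) to the pusher; two scribed lines 33 mm apart mark where the tube lies.
- stop_block: the hard stop: a plain steel block fixed across the jig plate, 28 mm thick along the jig's x, 60 mm wide, 40 mm high above the plate (its top is 50 mm above the bench). Origin: bottom middle of its front face, on the plate's top, at x = 35 mm in the jig's frame; axes as the jig's. Its flat front face looks along the jig's -x; a round spring housing sticks out of its back.
- stop_face (a point): point on the stop block's front face on the pusher's axis, 16 mm above the plate's top (26 mm above the bench), x = 35 mm in the jig's frame; axes as the jig's
- pusher_face (a point): middle of the flat front of the pusher's round pad (22 mm across). At rest it stands 14 mm in front of the stop block's face, on the jig's centre line, 16 mm above the plate's top. When the tube's end meets the block the pad is flush with the block's face.
- pusher (a joint): travel of the sprung pusher along the jig's +x, in m: 0 at rest (fully out), 0.014 when its pad is flush with the stop block's face. The spring takes about 6 N to start and about 12 N at 0.014; it pushes back along the jig's -x.
- ring_washer: bystander: flat washer 58 mm across, 8 mm high, loose on the bench; origin centre of its underside
- bolt_a: bystander: rusty bolt, 27 x 65 x 24 mm, loose on the bench; origin centre of its underside
- nut_b: bystander: rusty nut, 30 x 34 x 16 mm, loose on the bench; origin centre of its underside
There are look-alikes about, which are no part of the job. There is more than one size of the square_tube; the job needs the larger.

How it is judged:
By the outcome, as a careful person would: the job done as asked, in the order asked, and still so for the second after the job is handed in, while the arm keeps its last pose, push and grip.
It also fails if it takes over 35 s, if anything falls off the work surface, if the arm or the gripper's body presses on something with over 40 N, if the wrist force passes 120 N, or if a joint passes its speed limit or range.

## Working session

There is one attempt and no reset: what is moved stays moved. The work goes in short steps, each a Python script; the robot and the scene stay as the last script left them, time stands still between calls to the robot, and variables do not carry over. Pictures are saved under pics/ and viewed, about 8 in all and at most 12, crops included, and the job is handed in when it is done.

```bash
mkdir -p pics; ls; python3 - <<'E'
from plant import r, vision, models, telemetry
import cv2,numpy as np
for c in("top","scene"):
    im=vision.snapshot(c); cv2.imwrite(f"pics/{c}0.png",im[:,:,::-1])
    k=vision.get_calibration(c); print(c,{a:np.round(b,3) for a,b in k.items()})
    for t in("square_tube","jig","stop_face","pusher_face","stop_block"):
        print(t,[(round(d["score"],2),np.round(d["at"],3)) for d in models.mark_of(t,c)[:4]])
    for d in models.regions_of("square_tube",c)[:4]:
        p=np.argwhere(d["pixels"]).astype(np.float32); print(d["score"],cv2.minAreaRect(p[:,::-1].copy()))
print(telemetry.current_t())
E
```

```text
pics
top {'fx': np.float64(393.5), 'fy': np.float64(393.5), 'cx': np.float64(275.702), 'cy': np.float64(202.805), 'position': array([ 0.386, -0.15 ,  0.886]), 'orientation': array([-0.067,  0.706, -0.703,  0.06 ])}
square_tube [(0.87, array([ 0.427, -0.326,  0.002])), (0.6, array([ 0.537, -0.298,  0.002]))]
jig [(0.59, array([ 0.505, -0.101,  0.001]))]
stop_face [(0.89, array([ 0.538, -0.095,  0.028])), (0.68, array([ 0.537, -0.297,  0.002]))]
pusher_face [(0.56, array([ 0.53 , -0.092,  0.026]))]
stop_block [(0.97, array([ 0.542, -0.091,  0.01 ]))]
0.73 ((344.9622497558594, 205.367919921875), (14.148137092590332, 40.384002685546875), 74.05460357666016)
0.65 ((359.760009765625, 254.6800079345703), (30.799999237060547, 12.0), 53.13010025024414)
0.35 ((181.70001220703125, 237.1000213623047), (12.016654968261719, 30.990318298339844), 71.56504821777344)
scene {'fx': np.float64(449.319), 'fy': np.float64(449.319), 'cx': np.float64(280.067), 'cy': np.float64(209.601), 'position': array([ 0.035, -0.46 ,  0.645]), 'orientation': array([-0.329,  0.812, -0.447,  0.182])}
square_tube [(0.67, array([ 0.427, -0.324, -0.003]))]
jig [(0.57, array([ 0.507, -0.096,  0.001]))]
stop_face [(0.72, array([ 0.465,  0.062, -0.003])), (0.59, array([ 0.544, -0.094,  0.024]))]
pusher_face [(0.61, array([ 0.523, -0.095,  0.025]))]
stop_block [(0.95, array([ 0.54 , -0.089,  0.011])), (0.15, array([ 0.521, -0.097,  0.021]))]
0.95 ((352.2884521484375, 249.05770874023438), (48.04844665527344, 21.96500587463379), 11.309932708740234)
0.92 ((338.66217041015625, 302.97296142578125), (41.26414489746094, 17.09749412536621), 80.53767395019531)
0.6 ((265.57611083984375, 195.02120971679688), (9.286850929260254, 33.58097457885742), 42.137596130371094)
0.7
```

View pics/top0.png

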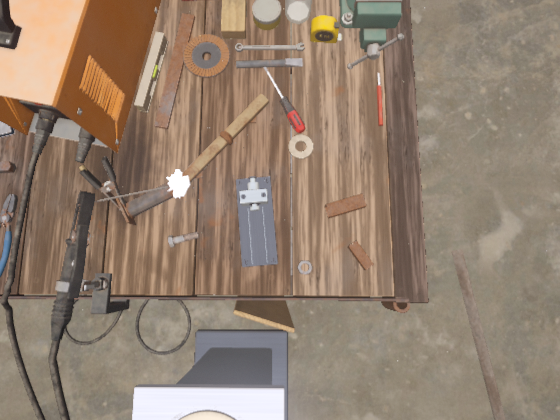

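View pics/scene0.png

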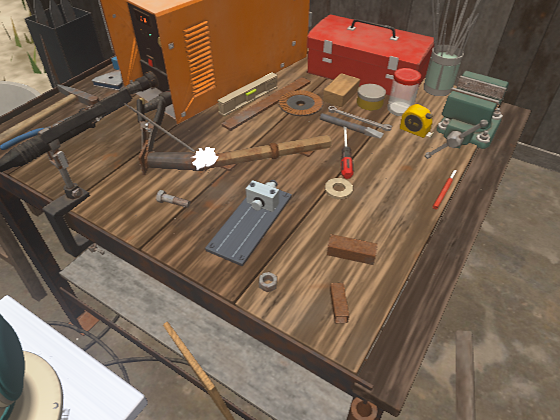

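The tube candidates in the top picture are (345,205), about 40 px or 85 mm long, and (360,255), about 31 px or 67 mm long. The rusty flat bar near (175,70) isn't one. I choose (345,205). The jig is at (257,222) with its stop at the upper end, pointing roughly along world +x. Next I'll look at both from close by.

```bash
cat > h.py <<'E'
from plant import r, gripper_to, inverse_kinematics, vision, models, telemetry
import cv2,numpy as np
from scipy.spatial.transform import Rotation as R
def down(a): return [0,np.cos(a/2),np.sin(a/2),0]
def unproj(px,k,z):
    o=k["orientation"]; M=R.from_quat([o[1],o[2],o[3],o[0]]).as_matrix()
    px=np.atleast_2d(px); d=np.c_[(px[:,0]-k["cx"])/k["fx"],(px[:,1]-k["cy"])/k["fy"],np.ones(len(px))]@M.T
    p=np.array(k["position"]); return p+d*((z-p[2])/d[:,2])[:,None]
def proj(P,k):
    o=k["orientation"]; M=R.from_quat([o[1],o[2],o[3],o[0]]).as_matrix()
    c=(np.atleast_2d(P)-k["position"])@M; return np.c_[c[:,0]/c[:,2]*k["fx"]+k["cx"],c[:,1]/c[:,2]*k["fy"]+k["cy"]]
E
python3 - <<'E'
from h import *
print(np.round(telemetry.current_tool_rot(),3))
for a in np.radians([-180,-90,0,90]):
    print(np.degrees(a),[None if q is None else np.round(q,2) for q in (inverse_kinematics([.5,-.3,.25],down(a)),inverse_kinematics([.45,-.1,.05],down(a)))])
E
```

```text
[-0.     0.842  0.539  0.   ]
-180.0 [array([-0.66,  0.28,  1.45, -0.  ,  1.41,  2.48]), None]
-90.0 [array([-0.66,  0.28,  1.45, -0.  ,  1.41,  0.91]), array([-0.37,  0.29,  2.01, -0.  ,  0.85,  1.2 ])]
0.0 [array([-0.66,  0.28,  1.45, -0.  ,  1.41, -0.66]), array([-0.37,  0.29,  2.01, -0.  ,  0.85, -0.37])]
90.0 [array([-0.66,  0.28,  1.45, -0.  ,  1.41, -2.23]), array([-0.37,  0.29,  2.01, -0.  ,  0.85, -1.94])]
```

```bash
python3 - <<'E'
from h import *
def look(name,p):
    r.move_to(p,down(0)); k=vision.get_calibration("wrist"); im=vision.snapshot("wrist")
    cv2.imwrite(f"pics/{name}.png",im[:,:,::-1]); np.save(f"{name}.npy",k,allow_pickle=True)
    print(name,np.round(k["position"],3),np.round(k["orientation"],3),round(k["fx"]))
look("jig1",[.45,-.1,.30])
for t in("jig","stop_face","pusher_face","stop_block"):
    print(t,[(round(d["score"],2),np.round(d["at"],3)) for d in models.mark_of(t,"wrist")[:3]])
look("tube1",[.48,-.3,.27])
print([(round(d["score"],2),np.round(d["at"],3)) for d in models.mark_of("square_tube","wrist")[:3]])
for i,d in enumerate(models.regions_of("square_tube","wrist")[:3]):
    p=np.argwhere(d["pixels"]).astype(np.float32)[:,::-1].copy(); b=cv2.boxPoints(cv2.minAreaRect(p)); print(d["score"],np.round(b),np.round(unproj(b,np.load("tube1.npy",allow_pickle=True).item(),.03),3).tolist())
a,b=[cv2.imread(f"pics/{n}.png") for n in("jig1","tube1")]
cv2.imwrite("pics/both1.png",cv2.resize(np.vstack([a,b]),None,fx=.71,fy=.71,interpolation=cv2.INTER_AREA))
print(telemetry.current_t())
E
```

```text
jig1 [ 0.45  -0.023  0.455] [ 0.132  0.991  0.    -0.   ] 353
jig [(0.7, array([ 0.507, -0.093, -0.005]))]
stop_face [(0.67, array([ 0.535, -0.097,  0.028]))]
pusher_face [(0.81, array([ 0.526, -0.091,  0.026]))]
stop_block [(0.66, array([ 0.542, -0.092,  0.012]))]
tube1 [ 0.48  -0.222  0.425] [ 0.132  0.991 -0.    -0.   ] 353
[(0.78, array([ 0.54 , -0.293,  0.003])), (0.56, array([ 0.428, -0.324, -0.002]))]
0.79 [[299. 145.]
 [327. 137.]
 [347. 211.]
 [319. 219.]] [[0.508, -0.255, 0.03], [0.538, -0.247, 0.03], [0.565, -0.331, 0.03], [0.533, -0.34, 0.03]]
0.75 [[202. 211.]
 [247. 179.]
 [259. 195.]
 [213. 227.]] [[0.396, -0.33, 0.03], [0.45, -0.293, 0.03], [0.463, -0.312, 0.03], [0.409, -0.351, 0.03]]
4.2833
```

View pics/both1.png

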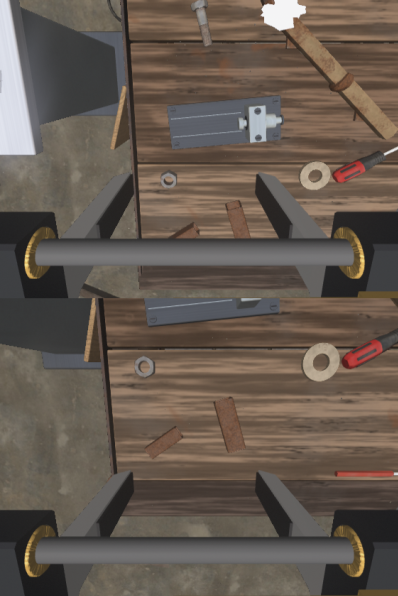

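Top half (jig): plate spans (168,103)–(283,140) at 0.71 scale, stop block at (257,124). Bottom half: large tube at (230,425), small one at (164,442); the large one measures 88 x 30 mm, which matches the description. Next I need the exact jig axis.

```bash
python3 - <<'E'
from h import *
k=np.load("jig1.npy",allow_pickle=True).item(); im=cv2.imread("pics/jig1.png")
x0,y0=215,110
c=im[y0:230,x0:420].copy(); b,g,rr=[c[:,:,i].astype(int) for i in range(3)]
m=((b-rr>5)&(b<150)).astype(np.uint8)
m=cv2.morphologyEx(m,cv2.MORPH_CLOSE,np.ones((9,9)))
cs=max(cv2.findContours(m,0,2)[0],key=cv2.contourArea)
rc=cv2.minAreaRect(cs); bx=cv2.boxPoints(rc)
W=unproj(bx+[x0,y0],k,.010); print(np.round(W,4).tolist())
print("centre",W.mean(0),[np.linalg.norm(W[i]-W[i-1]) for i in range(4)],[np.degrees(np.arctan2(*(W[i]-W[i-1])[1::-1])) for i in range(4)])
v=cv2.resize(c,None,fx=3.5,fy=3.5,interpolation=cv2.INTER_CUBIC)
cv2.polylines(v,[np.int32((bx+.5)*3.5)],1,(0,255,0),1); cv2.imwrite("pics/jigc.png",v)
E
```

```text
[[0.4026, -0.0659, 0.01], [0.5985, -0.0476, 0.01], [0.6127, -0.1243, 0.01], [0.4079, -0.1443, 0.01]]
centre [ 0.50541897 -0.09551198  0.01      ] [np.float64(0.07853051644157193), np.float64(0.196740633912507), np.float64(0.07791919082193885), np.float64(0.2058336151031398)] [np.float64(93.8332653210236), np.float64(5.325884847543373), np.float64(-79.48637003430481), np.float64(-174.42251756913802)]
```

View pics/jigc.png

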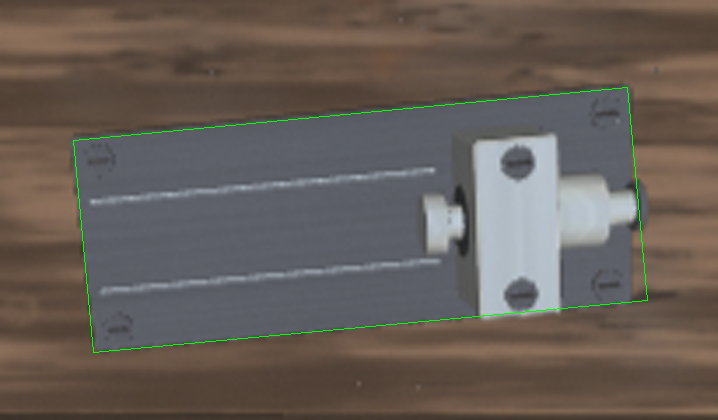

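```bash
python3 - <<'E'
from h import *
k=np.load("jig1.npy",allow_pickle=True).item()
f=lambda p,z:unproj(np.array(p,float)/3.5-.5+[215,110],k,z)[:,:2]
L=f([(91,202),(435,170),(102,291),(440,261)],.01)
an=lambda d:np.degrees(np.arctan2(d[1],d[0]))
print(L.round(4).tolist(),an(L[1]-L[0]),an(L[3]-L[2]))
C=f([(75,141),(628,88),(95,351)],.01); print("corners",C.round(4).tolist(),an(C[1]-C[0]),an(C[2]-C[0]),np.linalg.norm(C[1]-C[0]),np.linalg.norm(C[2]-C[0]))
S=f([(474,142),(482,317)],.05); print("block top front",S.round(4).tolist(),an(S[1]-S[0])+90)
t=np.radians(5.4);u=np.array([np.cos(t),np.sin(t)]);n=np.array([-u[1],u[0]])
print("lines lateral",L@n,"mid",(L@n).mean(),"face x",S@u,"plate start",C[[0,2]]@u, "lat",C@n)
for nm,q in dict(jig=(.507,-.096),stop=(.537,-.096),push=(.526,-.092),blk=(.542,-.091)).items(): print(nm,np.array(q)@u,np.array(q)@n)
E
```

```text
[[0.4083, -0.088], [0.532, -0.0765], [0.4116, -0.1209], [0.5354, -0.1096]] 5.336101028016212 5.193950396540794
corners [[0.4031, -0.0662], [0.5986, -0.0476], [0.4085, -0.1438]] 5.423448126077731 -86.08445081292503 0.19629781665024454 0.0777472183865208
block top front [[0.5368, -0.0626], [0.5428, -0.121]] 5.883468128482903
lines lateral [-0.12605326 -0.12619174 -0.15907924 -0.15952637] mid -0.14271265303311423 face x [0.52854682 0.52904218] plate start [0.39513028 0.39311619] lat [-0.10384763 -0.10376729 -0.18156875]
jig 0.49571551797518415 -0.14328686345438243
stop 0.5255823769132766 -0.14611011285393788
push 0.5150076285559168 -0.14109267354902189
blk 0.5310307283028847 -0.14160284459751504
```

Jig axis: yaw about 5.3°, and the scribed lines come out 33 mm apart, as specified. The block face and pad agree with the 14 mm gap. Now grasping.

```bash
python3 - <<'E'
from h import *
a=np.radians(17.1)
gripper_to(.06,60)
r.move_to([.536,-.293,.10],down(a))
print("guard",r.move_l([.536,-.293,.029],vel=.1,guard=8), np.round(telemetry.current_ee_pos(),4))
gripper_to(0.0,60); print("open",telemetry.current_opening())
r.move_l([.536,-.293,.12],vel=.15); print("open",telemetry.current_opening())
th=np.radians(5.3);t=np.radians(5.4);u=np.array([np.cos(t),np.sin(t)]);n=np.array([-u[1],u[0]])
p=.455*u-.1427*n; r.move_to([*p,.12],down(th+np.pi/2))
k=vision.get_calibration("wrist"); np.save("carry.npy",k,allow_pickle=True)
cv2.imwrite("pics/carry.png",vision.snapshot("wrist")[:,:,::-1])
print(p,telemetry.current_wrist_force(),telemetry.current_joints().round(2),telemetry.current_t())
E
```

```text
guard False [ 0.5365 -0.2934  0.0297]
open 0.02962660540374177
open 0.029424746039819462
[ 0.46640995 -0.09924741] [ 0.05905166  0.18752132 -2.28963277] [-0.36  0.22  1.88 -0.    1.04 -2.02] 9.0083
```

View pics/carry.png

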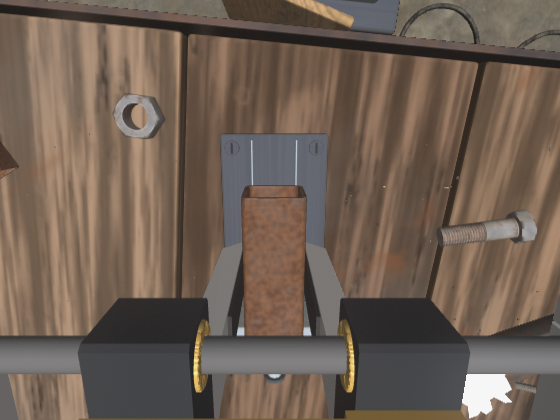

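The tube is held square: top at columns 243–305, its rear end at row ~190. The scribed lines show at columns 252 and 296 below it. Now checking the centring numerically, then lowering.

```bash
python3 - <<'E'
from h import *
k=np.load("carry.npy",allow_pickle=True).item()
t=np.radians(5.4);u=np.array([np.cos(t),np.sin(t)]);n=np.array([-u[1],u[0]])
for nm,px,z in(("lines",[(252,142),(296,142),(252,180),(296,180)],.01),("plate",[(221,136),(327,134)],.01),("tube rear top",[(243,199),(305,199)],.121),("tube fwd",[(246,330),(303,330)],.121)):
    W=unproj(px,k,z)[:,:2]; print(nm,"u",(W@u).round(4),"n",(W@n).round(4),"mid",(W@n).mean().round(4))
p=.455*u-.1427*n
r.move_l([*p,.055],vel=.12)
f0=telemetry.current_wrist_force()
print("touch",r.move_l([*p,.036],vel=.02,guard=4),np.round(telemetry.current_ee_pos(),4),telemetry.current_wrist_force()-f0,telemetry.current_t())
print(telemetry.current_opening())
E
```

```text
lines u [0.3994 0.3995 0.4278 0.4279] n [-0.1587 -0.1262 -0.1592 -0.1258] mid -0.1425
plate u [0.395  0.3938] n [-0.1814 -0.1035] mid -0.1425
tube rear top u [0.416  0.4161] n [-0.1565 -0.1287] mid -0.1426
tube fwd u [0.4829 0.483 ] n [-0.1567 -0.1284] mid -0.1426
touch True [ 0.4662 -0.0992  0.0392] [0.52010369 0.70246406 5.89375922] 10.45
0.029232417257937536
```

Lines, plate and tube agree within 0.2 mm, and the tube rests on the plate. Now sliding it in, watching the force.

```bash
cat > push.py <<'E'
from h import *
th=np.radians(5.3);u=np.array([np.cos(th),np.sin(th),0])
def ax():
    return telemetry.current_wrist_force()
def step(tgt,vel,guard=None):
    g=r.move_l(tgt,vel=vel,guard=guard); f=ax(); p=telemetry.current_ee_pos()
    print("cmd %.1f act %.2f z %.4f Fu %.1f F %s g %s"%(1e3*(tgt-p0)@u,1e3*(p-p0)@u,p[2],(f-f0)@u,(f-f0).round(1),g)); return (f-f0)@u
p0=np.array(telemetry.current_ee_pos()); f0=ax()
E
python3 - <<'E'
from push import *
for d in(.010,.018,.024): step(p0+u*d,.03,25)
d=.025
while d<.033:
    F=step(p0+u*d,.01,12)
    if F<-19: break
    d+=.001
print(telemetry.current_opening(),telemetry.current_t()); np.save("p0.npy",[p0,f0])
E
```

```text
cmd 10.0 act 7.92 z 0.0393 Fu -4.4 F [-4.4  0.2  2.7] g False
cmd 18.0 act 14.52 z 0.0394 Fu -7.4 F [-7.4 -0.4  5.8] g False
cmd 24.0 act 15.40 z 0.0395 Fu -17.6 F [-17.3  -4.1  16.7] g False
cmd 25.0 act 15.48 z 0.0395 Fu -20.0 F [-19.6  -5.5  18. ] g False
0.029811259243569137 11.9833
```

```bash
python3 - <<'E'
from h import *
a=vision.snapshot("scene")[:,:,::-1]; b=vision.snapshot("wrist")[:,:,::-1]
a=cv2.resize(a[150:280,180:340],None,fx=3.4,fy=3.4,interpolation=cv2.INTER_CUBIC)
b=cv2.resize(b[100:400,140:420],(412,442))
cv2.imwrite("pics/push1.png",cv2.resize(np.hstack([a[:442],b]),None,fx=.83,fy=.83))
print(telemetry.current_torque(),telemetry.current_ee_pos(),telemetry.current_tool_rot(),telemetry.current_wrist_force())
E
```

```text
[-0.91780795  3.07939965 -0.11599591] [ 0.48155984 -0.09681314  0.0394568 ] [-0.00821269  0.67252375  0.73999917 -0.00675243] [-19.71406502  -4.66448313  21.21111694]
```

View pics/push1.png

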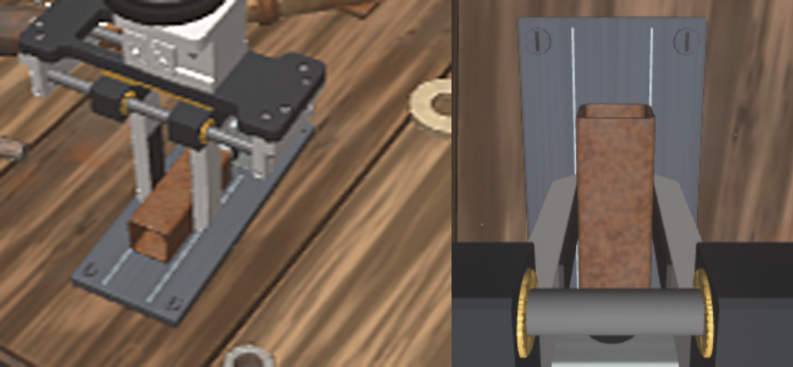

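Right half: the tube lies straight between the scribed lines, with the pad just touched. The arm is compliant (it lags the command by ~9 mm) and is pressing down ~20 N. I'll relieve the vertical load and go on.

```bash
python3 - <<'E'
from push import *
p0,f0=np.load("p0.npy"); import push; push.p0,push.f0=p0,f0
z=np.array([0,0,.001])
dz=0
while dz<6:
    dz+=2; step(p0+u*.025+z*dz,.02)
    if telemetry.current_wrist_force()[2]<8: break
print("dz",dz)
d=.027
while d<.036:
    F=step(p0+u*d+z*dz,.02)
    if F<-26: break
    d+=.002
print(telemetry.current_opening(),telemetry.current_t(),telemetry.current_wrist_force())
E
```

```text
cmd 25.0 act 19.57 z 0.0400 Fu -7.4 F [-7.3 -1.1 -1.7] g False
dz 2
cmd 27.0 act 21.64 z 0.0400 Fu -9.0 F [-8.9 -1.9 -1.4] g False
cmd 29.0 act 23.26 z 0.0399 Fu -9.1 F [-8.9 -2.4 -1.2] g False
cmd 31.0 act 24.92 z 0.0399 Fu -9.8 F [-9.7 -1.2 -0.1] g False
cmd 33.0 act 26.55 z 0.0398 Fu -8.9 F [-8.8 -2.2 -0.2] g False
cmd 35.0 act 28.16 z 0.0398 Fu -11.5 F [-11.2  -3.3  -0. ] g False
0.029553110608431497 13.5833 [-11.50946099  -3.34535358   3.42042614]
```

```bash
python3 - <<'E'
from push import *
p0,f0=np.load("p0.npy"); import push; push.p0,push.f0=p0,f0
z=np.array([0,0,.001]); d=.036
while d<.048:
    F=step(p0+u*d+z*2,.01)
    if F<-20: break
    d+=.001
r.hold(.3)
print(d,telemetry.current_opening(),telemetry.current_t(),telemetry.current_wrist_force(),telemetry.current_torque(),telemetry.current_tool_rot())
E
```

```text
cmd 36.0 act 28.73 z 0.0398 Fu -12.0 F [-11.7  -3.6   0.8] g False
cmd 37.0 act 28.80 z 0.0398 Fu -13.3 F [-13.1  -3.2   2.5] g False
cmd 38.0 act 28.84 z 0.0397 Fu -15.9 F [-15.6  -4.3   4.3] g False
cmd 39.0 act 28.84 z 0.0397 Fu -17.6 F [-17.3  -4.5   5.4] g False
cmd 40.0 act 28.91 z 0.0398 Fu -19.3 F [-18.9  -5.1   7.9] g False
cmd 41.0 act 28.96 z 0.0397 Fu -21.7 F [-21.2  -6.7   9.2] g False
0.041 0.029635384042073606 15.3833 [-21.09795066  -6.53207971  11.22415894] [-1.06632587  3.14709141 -0.11436773] [-0.01048826  0.67243382  0.74003589 -0.00834509]
```

Hard stop reached at 28.8 mm (28 expected). The tool has tilted a little through compliance, so I'll check how much and level it.

```bash
python3 - <<'E'
from push import *
p0,f0=np.load("p0.npy"); import push; push.p0,push.f0=p0,f0
Q=lambda q:R.from_quat([q[1],q[2],q[3],q[0]])
nom=Q(down(th+np.pi/2)); J=R.from_euler('z',th)
def err(): return J.inv().apply((Q(telemetry.current_tool_rot())*nom.inv()).as_rotvec())*57.3
print("rot err deg in jig axes",err())
cor=R.identity()
for i in range(2):
    e=J.apply(err()/57.3); cor=R.from_rotvec(-e)*cor
    q=(cor*nom).as_quat(); q=[q[3],*q[:3]]
    r.move_l(p0+u*.041+np.array([0,0,.001]),rot=q,vel=.02)
    f=telemetry.current_wrist_force(); p=telemetry.current_ee_pos()
    print(err().round(2),"act",1e3*(p-p0)@u,"lat",1e3*(p-p0)@[-u[1],u[0],0],p[2],f,telemetry.current_opening(),telemetry.current_t())
np.save("q.npy",q)
for c in("top","wrist","scene"): cv2.imwrite(f"pics/end_{c}.png",vision.snapshot(c)[:,:,::-1])
k=vision.get_calibration("wrist"); np.save("end.npy",k,allow_pickle=True)
a=cv2.imread("pics/end_scene.png")[150:280,180:340]; b=cv2.imread("pics/end_wrist.png")[100:400,140:420]
cv2.imwrite("pics/end.png",np.hstack([cv2.resize(a,(430,350),interpolation=2),cv2.resize(b,(327,350))]))
print(models.mark_of("pusher_face","scene")[:2])
E
```

```text
rot err deg in jig axes [0.24405331 1.51653413 0.18027514]
[-0.08 -0.16  0.06] act 28.990089918405772 lat 1.3973433290778035 0.03912850833991268 [-19.38083233  -6.05263114  16.76848255] 0.029565215800834047 15.6333
[0.   0.03 0.03] act 29.011148062775284 lat 1.3910836594372835 0.03911774065694394 [-20.42626162  -6.33395402  17.2517488 ] 0.02954312152770508 15.8833
[{'at': [0.4976, -0.0957, 0.0105], 'score': 0.64}]
```

View pics/end.png

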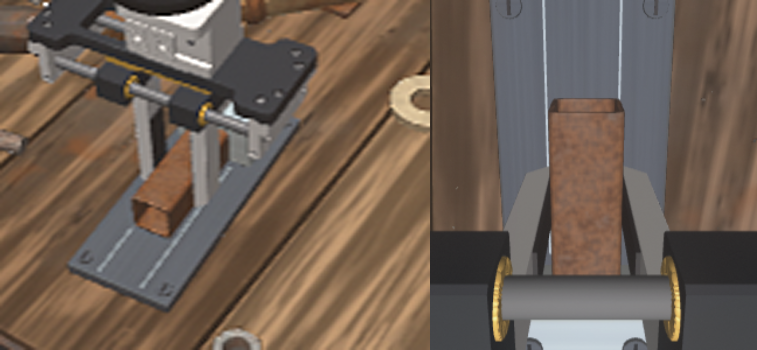

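The tool is level now, but the tube has drifted 1.4 mm sideways: right half, the left line is covered and the right one stands off. I'll ease back a few mm, recentre and press again.

```bash
python3 - <<'E'
from push import *
p0,f0=np.load("p0.npy"); import push; push.p0,push.f0=p0,f0
Q=lambda q:R.from_quat([q[1],q[2],q[3],q[0]]); q=list(np.load("q.npy")); n=np.array([-u[1],u[0],0]); z=np.array([0,0,1])
nom=Q(down(th+np.pi/2)); J=R.from_euler('z',th)
def rep(s):
    f=J.inv().apply(telemetry.current_wrist_force()); p=telemetry.current_ee_pos(); e=J.inv().apply((Q(telemetry.current_tool_rot())*nom.inv()).as_rotvec())*57.3
    l=(p-p0)@n*1e3; print(s,"act %.2f lat %.2f z %.4f"%((p-p0)@u*1e3,l,p[2]),"Fjig",f.round(1),"err",e.round(2)); return l,f
lat=0
r.move_l(p0+u*.031+z*.0016,vel=.03); l,_=rep("back")
for i in range(3):
    lat-=l*1e-3; r.move_l(p0+u*.031+n*lat+z*.0016,vel=.02); l,_=rep("lat")
    if abs(l)<.25: break
for d in(.034,.036,.038,.039,.040,.041,.042,.043):
    lat-=l*0.7e-3
    r.move_l(p0+u*d+n*lat+z*.0016,vel=.02); l,f=rep(d)
    if f[0]<-20: break
r.hold(.3); rep("hold")
k=vision.get_calibration("wrist"); np.save("end2.npy",k,allow_pickle=True)
a=vision.snapshot("wrist")[100:300,170:390,::-1]; cv2.imwrite("pics/end2.png",cv2.resize(a,None,fx=3,fy=3,interpolation=2))
print(telemetry.current_opening(),telemetry.current_t(),lat)
E
```

```text
back act 26.21 lat 1.36 z 0.0396 Fjig [-8.3 -0.   2.5] err [-0.   -0.78 -0.18]
lat act 26.21 lat 1.28 z 0.0396 Fjig [-7.8  3.4  3.6] err [ 0.13 -0.77 -0.23]
lat act 26.20 lat 1.17 z 0.0396 Fjig [-6.2  6.6  4.2] err [ 0.25 -0.77 -0.28]
lat act 26.17 lat 0.92 z 0.0396 Fjig [-6.2  9.9  5.7] err [ 0.35 -0.77 -0.33]
0.034 act 26.43 lat 0.70 z 0.0394 Fjig [-11.8   8.7   9.5] err [ 0.39 -0.45 -0.28]
0.036 act 26.86 lat 0.37 z 0.0393 Fjig [-15.    8.2  12.1] err [ 0.41 -0.27 -0.24]
0.038 act 27.34 lat 0.21 z 0.0392 Fjig [-17.2   6.7  13.9] err [ 0.41 -0.1  -0.18]
0.039 act 27.44 lat 0.16 z 0.0392 Fjig [-19.7   7.2  15.3] err [ 0.43 -0.   -0.17]
0.04 act 27.70 lat 0.09 z 0.0392 Fjig [-20.8   7.3  17.8] err [ 0.43  0.08 -0.14]
hold act 27.69 lat 0.08 z 0.0392 Fjig [-20.6   7.3  16.8] err [ 0.43  0.08 -0.14]
0.02979240236153871 18.9667 -0.0054565033061968774
```

View pics/end2.png

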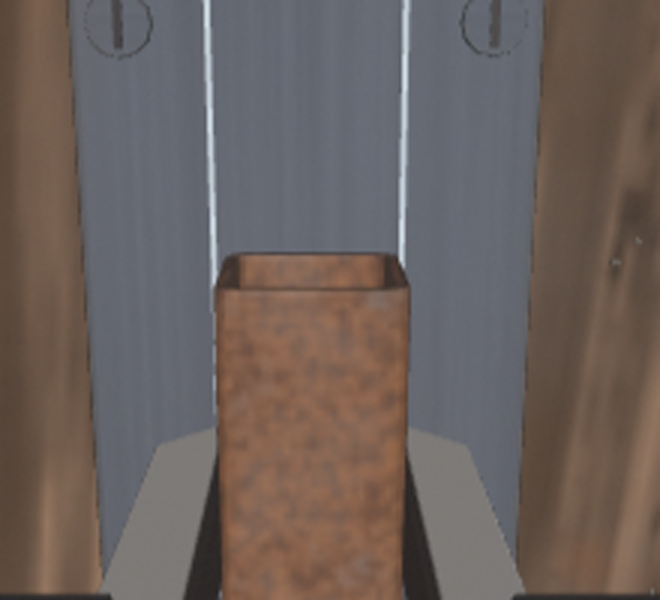

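It is centred again, with the tube between both lines. Travel is only 27.7 of ~28.9 mm, so plate friction is taking the push. I'll lighten the vertical load and press on to the stop.

```bash
cat > fin.py <<'E'
from push import *
p0,f0=np.load("p0.npy"); import push; push.p0,push.f0=p0,f0
Q=lambda q:R.from_quat([q[1],q[2],q[3],q[0]]); n=np.array([-u[1],u[0],0]); z=np.array([0,0,1])
nom=Q(down(th+np.pi/2)); J=R.from_euler('z',th)
def rep(s):
    f=J.inv().apply(telemetry.current_wrist_force()); p=telemetry.current_ee_pos(); e=J.inv().apply((Q(telemetry.current_tool_rot())*nom.inv()).as_rotvec())*57.3
    l=(p-p0)@n*1e3; print(s,"act %.2f lat %.2f z %.4f"%((p-p0)@u*1e3,l,p[2]),"Fjig",f.round(1),"err",e.round(2)); return l,f
E
python3 - <<'E'
from fin import *
lat=-.0054; zz=.0022
r.move_l(p0+u*.040+n*lat+z*zz,vel=.02); l,f=rep("unload")
d=.040
while d<.046:
    d+=.001; lat-=np.clip(l,-1,1)*0.5e-3
    if f[2]>10: zz+=.0003
    r.move_l(p0+u*d+n*lat+z*zz,vel=.02); l,f=rep(round(d,3))
    if f[0]<-21 and f[2]<12: break
print(d,lat,zz,telemetry.current_t())
E
```

```text
unload act 28.39 lat -0.01 z 0.0392 Fjig [-18.1   6.5  11.5] err [ 0.41  0.01 -0.13]
0.041 act 29.01 lat -0.04 z 0.0392 Fjig [-19.3   6.5   9.1] err [ 0.41  0.06 -0.12]
0.042 act 29.04 lat -0.02 z 0.0392 Fjig [-20.1   4.5  11.6] err [ 0.41  0.17 -0.09]
0.043 act 29.07 lat -0.03 z 0.0392 Fjig [-21.9   5.3  10.8] err [ 0.42  0.28 -0.08]
0.043000000000000003 -0.005365497174921987 0.0028 19.9667
```

```bash
python3 - <<'E'
from fin import *
lat=-.0054; zz=.003
r.move_l(p0+u*.045+n*lat+z*zz,vel=.02); rep("press"); r.hold(.5); rep("held")
a=vision.snapshot("top")[130:290,200:400,::-1]; b=vision.snapshot("wrist")[100:300,170:390,::-1]
cv2.imwrite("pics/fin.png",np.hstack([cv2.resize(a,(440,352),interpolation=2),cv2.resize(b,(360,352),interpolation=2)]))
print(telemetry.current_opening(),telemetry.current_t())
E
```

```text
press act 29.11 lat -0.02 z 0.0392 Fjig [-26.2   3.7  12.9] err [ 0.43  0.51 -0.04]
held act 29.13 lat -0.02 z 0.0392 Fjig [-26.3   3.9  13.1] err [ 0.43  0.5  -0.05]
0.029706221804147028 20.8167
```

View pics/fin.png

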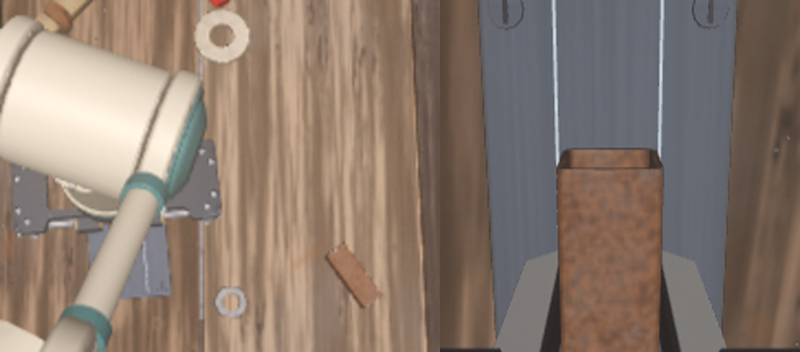

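```bash
python3 - <<'E'
from fin import *
k=vision.get_calibration("wrist"); im=vision.snapshot("wrist").astype(float)
t=np.radians(5.4);U=np.array([np.cos(t),np.sin(t),0])
for nm,K,I in(("now",k,im),("carry",np.load("carry.npy",allow_pickle=True).item(),cv2.imread("pics/carry.png")[:,:,::-1].astype(float))):
    g=I[170:225,262:290].sum(2).mean(1); print(nm,g.round().astype(int).tolist())
    for row in(190,193,195,197,199): print(row,(unproj([[275,row]],K,.040 if nm=="now" else .121)@U).round(4),end=" ")
print((telemetry.current_ee_pos()@U))
E
```

```text
now [324, 324, 324, 324, 323, 324, 323, 324, 324, 323, 324, 323, 323, 323, 221, 317, 335, 321, 316, 315, 317, 318, 319, 319, 319, 254, 291, 334, 329, 318, 314, 312, 313, 314, 320, 326, 328, 325, 324, 324, 325, 326, 326, 325, 324, 324, 326, 328, 327, 324, 319, 313, 308, 304, 303]
190 [0.4407] 193 [0.4421] 195 [0.443] 197 [0.4439] 199 [0.4448] carry [317, 317, 317, 317, 318, 317, 317, 318, 317, 318, 318, 318, 318, 318, 318, 215, 310, 328, 315, 310, 309, 311, 312, 313, 313, 313, 312, 210, 281, 326, 319, 311, 307, 306, 308, 310, 315, 322, 321, 318, 317, 318, 320, 320, 320, 319, 318, 319, 320, 321, 319, 316, 311, 305, 301]
190 [0.412] 193 [0.4133] 195 [0.4142] 197 [0.4151] 199 [0.4161] 0.48398533658503734
```

```bash
python3 - <<'E'
from fin import *
rep("final"); r.sign_off()
E
```

```text
final act 29.14 lat 0.00 z 0.0392 Fjig [-25.9   3.4  13. ] err [ 0.43  0.49 -0.05]
the job is handed in; nothing more can be done
```

The larger square tube is lying flat on the jig plate, pressed against the hard stop and still gripped. I handed the job in at about 21 s of the 35 s allowed.

**Last checks**
- **At the stop:** travel halted at 29.0–29.1 mm (28 mm expected). Another 4 mm of commanded push moved it only about 0.1 mm. From the wrist picture, the tube's front end works out at 0.528 m along the jig axis, against 0.529 m for the stop face.
- **Push:** it holds at about 26 N along the jig axis, of which the spring should take about 12 N and plate friction some of the rest.
- **Alignment:** the held tube sits within 0.1 mm of its centred position and its yaw error is 0.05°. The tool is tilted about 0.4–0.5° in roll and pitch.

**What went wrong on the way:** the first press reached the stop but drifted 1.4 mm sideways, because the arm is compliant. I eased back about 3 mm without letting go, recentred and pressed again. Friction from downward load then held that press short of the stop, so I reduced the load and it went home. The arm still presses down on the plate with about 13 N.

**Not fully confirmed:** the stop contact and the pusher's full travel are inferred from force, travel and the tube's position, since the gripper hid the pad. The network's mark for the pusher face while the tube was pressed was clearly wrong, so I didn't use it. The washer and nut look untouched in the last picture. The bolt was hidden there, but nothing went near it.

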